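Unbolt the incubator cover and hold it open at 50 degrees

ROBOT

A 6-joint arm with a two-finger parallel gripper is mounted at the origin on a cart in front of the work surface, level with it; the furniture and walls round the work are solid. World frame = base frame: x ahead of the robot, y to its left, z up, the work surface at z = 0. Lengths are in mm, angles in rad, forces in N, time in s.
With the tool pointing down it reaches from about 325 to 900 mm from the base axis. Payload 6.1 kg.
Tool frame: the origin (TCP) lies between the finger pads; the fingertips stand 19 mm ahead of it and the grasp point (between the pads) is the TCP; y points along the fingers, x is the direction in which the jaws open and shut, and the axes are right-handed (so a half turn about y gives the same grasp; the last joint's range is limited). The gripper opens to 87 mm and grips with 3 to 60 N. Pads are 19 mm wide; open, the fingers measure 117 mm over their backs; the gripper's body (75 mm by 190 mm) begins 51 mm behind the grasp point.
Start: joints at [-1.336, 0.22, 1.526, -0, 1.395, -0.126], TCP at [220.632, -584.754, 241.538] pointing down, gripper open.
Joint ranges: [-2.98, 2.98], [-0.91, 2.08], [0.09, 2.57], [-1.24, 4.39], [0.2, 2.65], [-2.68, 2.68]. Speed limits (rad/s): [2.57, 2.57, 3.01, 3.14, 3.14, 3.14].

INTERFACE

Orientations are given as [roll, pitch, yaw] about the fixed x, y, z axes, in that order (R = Rz(yaw) Ry(pitch) Rx(roll)).
In Python, from plant import robot gives the robot as it stands. The module is installed in compiled form; this text tells all that it offers. Calls block until the motion is done:
- robot.reach(position, orientation): joint-space move of the TCP to a pose.
- robot.servo_line(position, v=150, rotation=None): straight line of the TCP; rotation=None keeps the orientation; v is the mean speed in mm/s.
- robot.move_j(angles): joint-space move.
- robot.open() and robot.grasp(): open the fingers fully, or close them until they stop; the grip force is fixed at half the most.
- robot.sleep(seconds).
- robot.solve_ik(position, orientation): joint angles nearest the present ones, or None.
- robot.capture(name): name is "scene" or "top" or "wrist"; returns a dict with "pixels" (420x560x3 uint8, blue, green, red), "fx", "fy", "cx", "cy" (pixels), "T" (4x4, takes a point from camera to world coordinates). Camera axes: x right, y up, looking along -z (the intrinsics and any distortion apply to the point x, -y, -z); pixel columns grow to the right and rows downward; lengths in mm; the calibration is good to about 2 mm. The wrist camera is an equidistant fisheye: a pixel r from the principal point sees the ray r / f radians off the axis. A picture is of the moment at which its call begins. There is no depth.
A pose or a line that the arm cannot do raises robot.PlanningError and nothing moves.
- robot.close_job(): hands the job in, once; it reports no verdict.
Readings, each from a call of its own:
- robot.get_t(): time.
- robot.get_joint_pos(): joint angles.
- robot.get_joint_velocities(): joint speeds.
- robot.get_effort(): joint torques, N m.
- robot.get_eef_pos(): TCP position.
- robot.get_tcp_rot(): TCP orientation.
- robot.get_force(): force on the tool from outside, world axes, zero at the start.
- robot.get_ft_torque(): the same for the moment, N m.
- robot.get_grip_width(): opening from 0.0 (shut) to 1.0 (fully open).
Only numpy, scipy, OpenCV 4.12 (cv2) and the standard library are available. Lean on these libraries where they do the work, as an engineer would, in place of code of your own. Each camera call takes 0.05 s, during which the arm holds its last target.

TASK

Slide the red-knobbed bolt on the front ledge of the small incubator all the way to its left stop, which frees the clear cover, then raise the cover by its black bar handle to 50 degrees and hold it steady there so that the vials can be reached. The cover falls shut if it is let go, so finish with the gripper still holding it at 50 degrees; leave the bolt drawn and do not disturb the other things on the bench.

Things in the scene. Friction and masses are not known exactly. Their poses are not given: they have to be found in the camera images.
- incubator: White box-shaped dry-block incubator, 264 mm deep (x) x 240 wide (y) x 110 high, fixed to the bench. Origin: centre of its underside; its x axis points from the front (grey control panel, dial, facing the robot) to the back, y to its left, z up. A clear cover closes the back 200 mm of its top; the front 50 mm of the top is a ledge that carries the bolt. On the right flank an aluminium quadrant centred on the hinge carries a red mark at 50 degrees.
- bolt (a joint): Travel of the bolt in m along the incubator's +y (to its left): 0 = shut, over the cover's steel tongue, 0.050 = left stop, fully drawn. The tongue is free beyond about 0.037. It stays where it is left; moving it takes about 2 N.
- bolt_knob (a point): Grip point on the bolt's upright red knob (14 mm in diameter, 32 mm tall): on the knob's axis, 12 mm below its top. In the incubator's frame it lies at x -0.100, z 0.1575, y from 0.048 (shut) to 0.098 (drawn). The steel guides beside it (20 mm deep) reach up to 26 mm below this point.
- cover (a joint): Opening angle of the cover in rad: 0 = shut and level, positive = front edge raised, 0.873 = 50 degrees, stop at 1.9. The hinge is free and the cover (about 0.3 to 0.5 kg) falls shut below about 1.5 rad.
- cover_hinge (a point): Point on the cover's hinge axis, at the middle of its width: at x 0.122, y 0, z 0.114 in the incubator's frame. The axis runs along the incubator's y.
- cover_handle (a point): Middle of the cover's black bar handle: a round bar 12 mm in diameter, 90 mm long, along the hinge axis, on two posts, its centre 35 mm above the cover's top face. With the cover shut this point lies 157 mm in front of the hinge axis (towards the incubator's front), 38 mm above it and 20 mm to the right of the middle (y -0.020 in the incubator's frame); it swings with the cover.
- kitchen_roll: Bystander: white paper roll standing on end, 96 x 109 x 228 mm, origin at its underside.
- mortar: Bystander: grey stone mortar with pestle, 108 x 135 x 161 mm, origin at its underside.
- petri: Bystander: flat round dish, 91 mm across, 16 mm high, origin at its underside.
- vial: Bystander: small vial with blue cap, 23 mm across, 54 mm high, origin at its underside.
- timer: Bystander: white timer with buttons, 70 x 62 x 20 mm, origin at its underside.

How it is judged:
By the outcome, as a careful person would: the job done as asked, in the order asked, and still so for the second after the job is handed in, while the arm keeps its last pose, push and grip.
It also fails if it takes over 48 s, if anything falls off the work surface, if the arm or the gripper's body presses on something with over 40 N, if the wrist force passes 120 N, or if a joint passes its speed limit or range.

## Working session

There is one attempt and no reset: what is moved stays moved. The work goes in short steps, each a Python script; the robot and the scene stay as the last script left them, time stands still between calls to the robot, and variables do not carry over. Pictures are saved under pics/ and viewed, and the job is handed in when it is done.

```bash
ls; mkdir -p pics; python3 - <<'E'
from plant import robot
import cv2,numpy as np
print(robot.get_t())
for n in("scene","top","wrist"):
    c=robot.capture(n); cv2.imwrite(f"pics/{n}0.png",c["pixels"]); np.savez(f"{n}0.npz",**c)
    print(n,[c[k] for k in("fx","fy","cx","cy")],c["T"].round(3).tolist(),[k for k in c])
print(robot.get_t(),robot.get_tcp_rot(),robot.get_force())
E
```

```text
pics
0.0
scene [425.4078840094803, 425.4078840094803, 280.02635443722045, 209.9752923996962] [[0.779, 0.277, -0.563, -288.046], [-0.627, 0.371, -0.685, -1070.332], [0.02, 0.886, 0.463, 827.165], [0.0, 0.0, 0.0, 1.0]] ['pixels', 'fx', 'fy', 'cx', 'cy', 'T']
top [380.3037964889702, 380.3037964889702, 279.4714339509803, 209.14430081480927] [[0.016, 0.993, -0.12, 385.102], [-1.0, 0.015, -0.009, -24.664], [-0.007, 0.12, 0.993, 1461.863], [0.0, 0.0, 0.0, 1.0]] ['pixels', 'fx', 'fy', 'cx', 'cy', 'T']
wrist [325.19226210127806, 325.19226210127806, 273.80982539745736, 208.5837950653005] [[0.353, 0.891, 0.284, 299.184], [-0.936, 0.337, 0.105, -553.996], [-0.002, -0.303, 0.953, 383.888], [0.0, 0.0, 0.0, 1.0]] ['pixels', 'fx', 'fy', 'cx', 'cy', 'T']
0.15 [-1.57061386e+00  1.46423027e-03 -1.21005021e+00] [ 0.14300138 -0.30705821  0.22194434]
```

View pics/scene0.png

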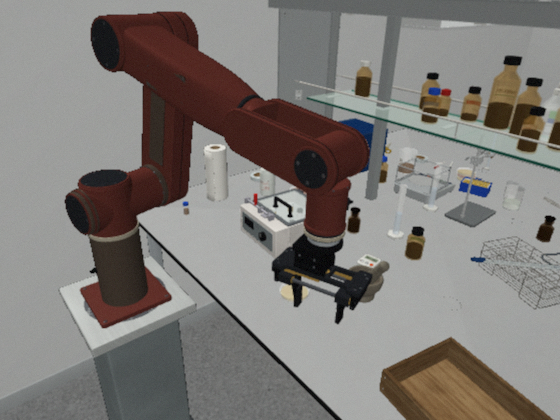

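View pics/top0.png

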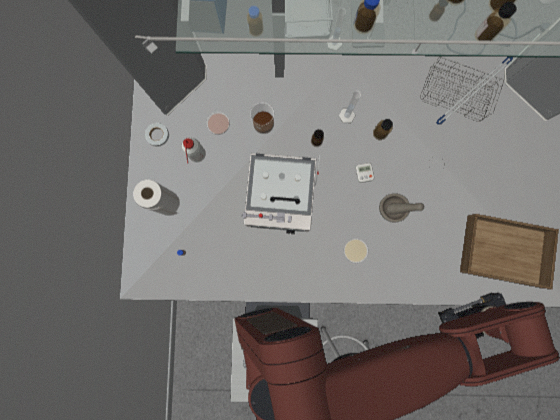

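View pics/wrist0.png

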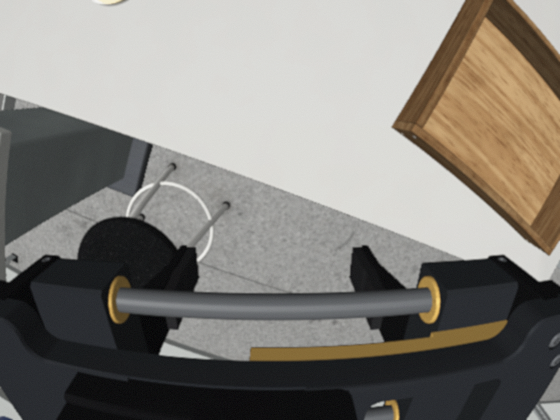

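The scene view shows the incubator at about (270,220), with the roll behind it on the left and a glass shelf at the back. In the top view the incubator spans about (245-315, 153-232), with the red knob near (262,216) and the handle bar at about (285,200). I'll enlarge the top view.

```bash
python3 - <<'E'
import cv2
a=cv2.imread("pics/top0.png")[145:240,235:330]
cv2.imwrite("pics/top0c.png",cv2.resize(a,None,fx=6,fy=6,interpolation=cv2.INTER_CUBIC))
a=cv2.imread("pics/scene0.png")[180:260,225:335]
cv2.imwrite("pics/scene0c.png",cv2.resize(a,None,fx=7,fy=7,interpolation=cv2.INTER_CUBIC))
E
```

```text
(no output)
```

View pics/top0c.png

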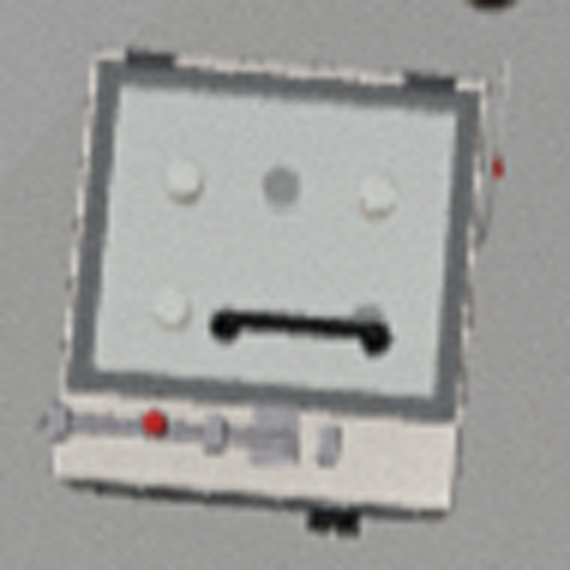

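View pics/scene0c.png

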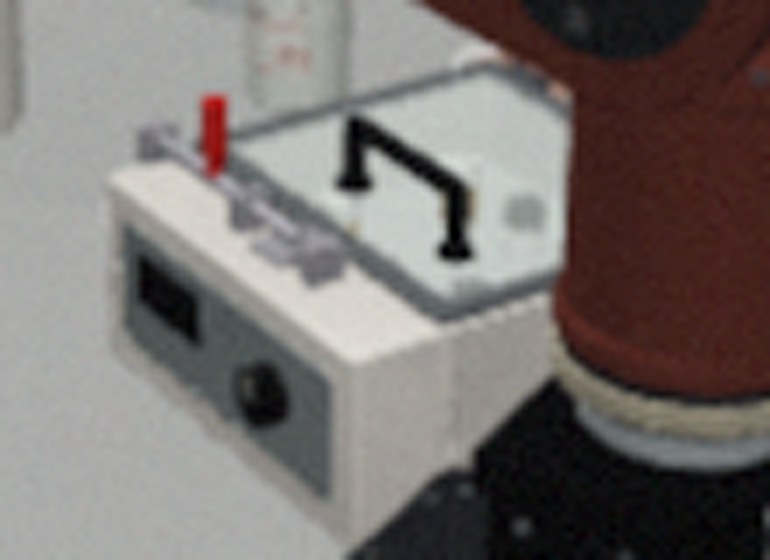

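```bash
cat > h.py <<'E'
import numpy as np, cv2
from scipy.optimize import least_squares
from scipy.spatial.transform import Rotation as R
def proj(c,P):
    T=c["T"]; p=(np.asarray(P)-T[:3,3])@T[:3,:3]
    return np.array([c["cx"]+c["fx"]*p[:,0]/-p[:,2], c["cy"]-c["fy"]*p[:,1]/-p[:,2]]).T
def inc2w(q,P):
    c,s=np.cos(q[2]),np.sin(q[2]); P=np.atleast_2d(P)
    return np.c_[q[0]+c*P[:,0]-s*P[:,1], q[1]+s*P[:,0]+c*P[:,1], P[:,2]]
E
python3 - <<'E'
from h import *
top=np.load("top0.npz");sc=np.load("scene0.npz")
up=lambda x,y,f,o:((x+.5)/f-.5+o[0],(y+.5)/f-.5+o[1])
t=[((55,475),(-132,120,110)),((448,512),(-132,-120,110)),((98,58),(132,120,110)),((484,82),(132,-120,110)),((154,424),(-100,48,169.5)),((300,323),(-35,-20,152))]
s=[((213,98),(-100,48,169.5)),((408,155),(-35,-20,152)),((108,182),(-132,120,110)),((355,362),(-132,-120,110)) ]
A=np.array([up(*a,6,(235,145)) for a,_ in t]);PA=np.array([b for _,b in t],float)
B=np.array([up(*a,7,(225,180)) for a,_ in s]);PB=np.array([b for _,b in s],float)
def f(q,w=3): 
    r=[]
    if w&1:r.append((proj(top,inc2w(q,PA))-A))
    if w&2:r.append((proj(sc,inc2w(q,PB))-B))
    return np.vstack(r)
for w in(1,2,3):
    o=least_squares(lambda q:f(q,w).ravel(),[550,0,0.0],loss="soft_l1");print(w,o.x.round(3));print(f(o.x,w).round(2).tolist())
q=o.x; np.save("q.npy",q)
print(inc2w(q,[(-100,48,157.5),(-100,98,157.5),(-35,-20,152),(122,0,114)]).round(1))
E
```

```text
1 [ 6.14893e+02 -1.15530e+01 -7.70000e-02]
[[-1.21, 0.25], [0.39, 0.32], [-0.8, -2.12], [0.48, -0.25], [2.41, -0.02], [-0.39, 0.64]]
2 [ 6.17046e+02 -9.59900e+00 -7.40000e-02]
[[1.76, 0.99], [-0.48, 0.04], [-0.64, -1.68], [0.08, 0.09]]
3 [ 6.15273e+02 -1.14480e+01 -7.70000e-02]
[[-1.21, 0.17], [0.39, 0.19], [-0.85, -2.2], [0.42, -0.37], [2.4, -0.11], [-0.41, 0.53], [1.65, 1.26], [-0.56, 0.36], [-0.74, -1.42], [-0.12, 0.46]]
[[519.2  44.1 157.5]
 [523.1  93.9 157.5]
 [578.8 -28.7 152. ]
 [736.9 -20.8 114. ]]
```

```bash
python3 - <<'E'
from h import *
top=np.load("top0.npz");sc=np.load("scene0.npz")
def tri(a,b):
    f=lambda P:np.r_[(proj(top,P[None])-a).ravel(),(proj(sc,P[None])-b).ravel()]
    o=least_squares(f,[600,0,300.]);return o.x.round(1),o.fun.round(1)
print("knob",tri(((154.5)/6-.5+235,424.5/6-.5+145),((213.5)/7-.5+225,98.5/7-.5+180)))
print("shelf",tri((177,52),(306,97)))
a=cv2.imread("pics/scene0.png")[0:210,260:560]
cv2.imwrite("pics/s1c.png",cv2.resize(a,None,fx=2.6,fy=2.6,interpolation=cv2.INTER_CUBIC))
E
```

```text
knob (array([518.3,  52.3, 171.6]), array([-0. ,  0.1,  0.1, -0. ]))
shelf (array([969. , 293. , 413.5]), array([-0.3,  0.4,  0.7, -0.1]))
```

View pics/s1c.png

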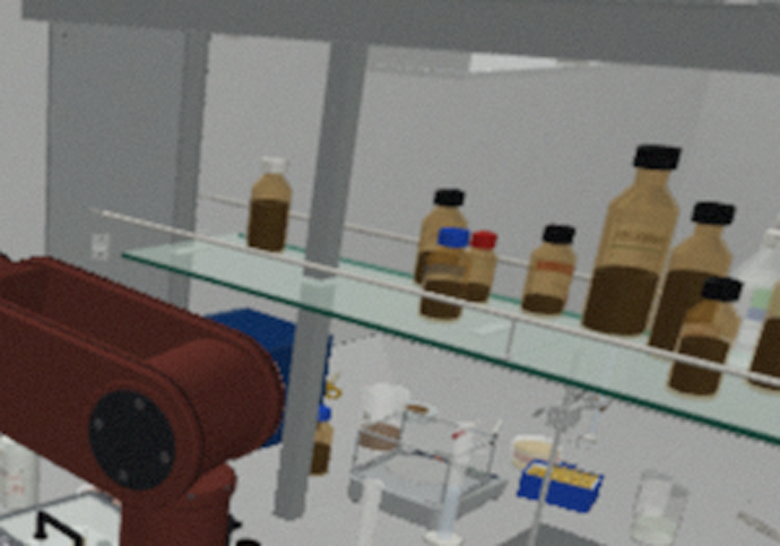

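```bash
python3 - <<'E'
from plant import robot
from h import *
q=np.load("q.npy")
o=[-np.pi/2,0,q[2]-np.pi/2]
print(robot.solve_ik([518.5,50,260],o))
robot.reach([518.5,50,260],o)
c=robot.capture("wrist");cv2.imwrite("pics/w1.png",c["pixels"]);np.savez("w1.npz",**c)
print(robot.get_t(),robot.get_eef_pos(),robot.get_tcp_rot(),robot.get_force(),robot.get_joint_pos())
E
```

```text
[-5.53349450e-02 -4.25283647e-02  1.77271714e+00 -4.44089210e-16
  1.41140388e+00  1.59217394e+00]
2.6917 [518.63434908  49.28585631 259.94770275] [-1.57083101e+00 -1.90004185e-04 -1.64848352e+00] [ 0.1522298  -0.07862681  0.50987389] [-5.65859960e-02 -4.22777249e-02  1.77257295e+00 -1.91661752e-04
  1.41133611e+00  1.59192796e+00]
```

View pics/w1.png

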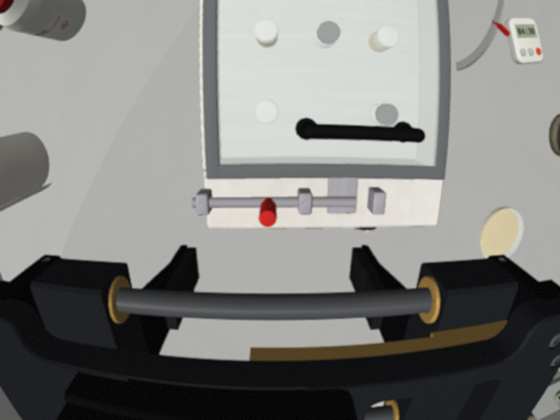

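```bash
python3 - <<'E'
import cv2
a=cv2.imread("pics/w1.png")[100:240,190:460]
cv2.imwrite("pics/w1c.png",cv2.resize(a,None,fx=2.9,fy=2.9,interpolation=cv2.INTER_CUBIC))
E
```

```text
(no output)
```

View pics/w1c.png

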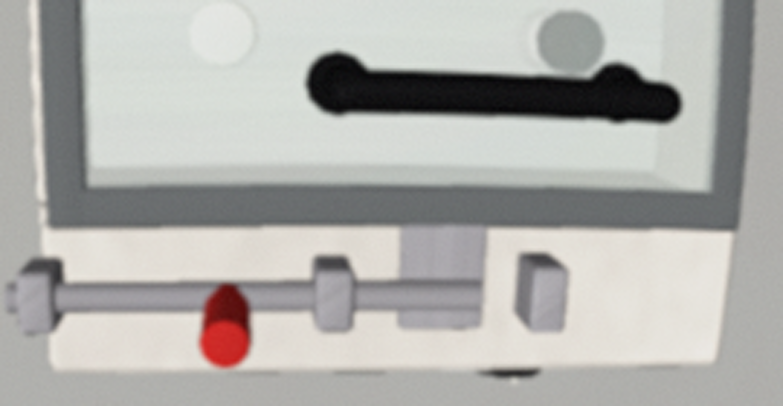

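```bash
cat >> h.py <<'E'
def projf(c,P):
    T=c["T"]; p=(np.asarray(P)-T[:3,3])@T[:3,:3]; v=np.c_[p[:,0],-p[:,1],-p[:,2]]
    rho=np.hypot(v[:,0],v[:,1]); th=np.arctan2(rho,v[:,2])
    return np.c_[c["cx"]+c["fx"]*th*v[:,0]/rho, c["cy"]+c["fy"]*th*v[:,1]/rho]
E
python3 - <<'E'
from h import *
w=np.load("w1.npz");q0=np.load("q.npy")
d=[((680,103),(-35,-65,152)),((52,368),(-132,120,110)),((715,360),(-132,-120,110)),((226,343),(-100,48,169.5)),((312,82),(-35,25,152))]
A=np.array([((x+.5)/2.9-.5+190,(y+.5)/2.9-.5+100) for (x,y),_ in d]);P=np.array([b for _,b in d],float)
def f(q):
    PP=P.copy();PP[3,1]+=q[3];return projf(w,inc2w(q,PP))-A
o=least_squares(lambda q:f(q).ravel(),[*q0,8]);print(o.x.round(3),f(o.x).round(1).tolist())
q=o.x
print(inc2w(q,[(-100,48+q[3],157.5),(-100,98,157.5),(-35,-20,152),(122,0,114)]).round(1))
np.save("q.npy",q)
E
```

```text
[ 6.18002e+02 -7.78300e+00 -6.50000e-02  8.11700e+00] [[-9.0, -2.7], [-3.3, 2.1], [0.6, 0.8], [-0.0, -0.9], [9.8, 1.2]]
[[521.9  54.7 157.5]
 [524.6  96.5 157.5]
 [581.8 -25.5 152. ]
 [739.7 -15.7 114. ]]
```

```bash
python3 - <<'E'
from h import *
w=np.load("w1.npz");top=np.load("top0.npz");q0=np.load("q.npy")
d=[((680,103),(-35,-71,152)),((52,368),(-132,120,110)),((715,360),(-132,-120,110)),((226,343),(-100,48,169.5)),((312,80),(-35,31,152))]
A=np.array([((x+.5)/2.9-.5+190,(y+.5)/2.9-.5+100) for (x,y),_ in d]);P=np.array([b for _,b in d],float)
t=[((55,475),(-132,120,110)),((448,512),(-132,-120,110)),((98,58),(132,120,110)),((484,82),(132,-120,110)),((154,424),(-100,48,169.5)),((300,323),(-35,-20,152))]
B=np.array([((x+.5)/6-.5+235,(y+.5)/6-.5+145) for (x,y),_ in t]);PB=np.array([b for _,b in t],float)
def f(q,k=3):
    PP=P.copy();PP[3,1]+=q[3];Q=PB.copy();Q[4,1]+=q[3];
    r=[]
    if k&1:r.append(projf(w,inc2w(q,PP))-A)
    if k&2:r.append(2*(proj(top,inc2w(q,Q))-B))
    return np.vstack(r)
for k in(1,2,3):
    o=least_squares(lambda q:f(q,k).ravel(),q0,loss="soft_l1");print(o.x.round(3),f(o.x,k).round(1).tolist())
    q=o.x
    print(inc2w(q,[(-100,48+q[3],157.5),(-100,98,157.5),(-35,-20,152),(122,0,114)]).round(1).tolist())
np.save("q.npy",q)
E
```

```text
[ 6.1824e+02 -9.3700e+00 -7.2000e-02  8.9580e+00] [[-1.2, -2.0], [-2.8, 0.9], [1.0, 1.2], [-0.0, -1.8], [3.8, 1.1]]
[[522.6, 54.7, 157.5], [525.6, 95.6, 157.5], [581.9, -26.8, 152.0], [739.9, -18.2, 114.0]]
[ 6.14867e+02 -1.26610e+01 -7.40000e-02  9.63600e+00] [[-1.6, 0.8], [1.7, 0.5], [-1.2, -4.0], [1.3, -0.7], [0.0, -0.4], [-0.1, 1.3]]
[[519.4, 52.2, 157.5], [522.4, 92.5, 157.5], [578.5, -30.0, 152.0], [736.5, -21.7, 114.0]]
[ 6.16944e+02 -1.07540e+01 -7.60000e-02  9.73100e+00] [[0.1, -0.1], [-1.8, 1.6], [1.5, 2.7], [0.4, -0.6], [5.5, 2.5], [-2.8, -0.6], [0.4, -0.6], [-2.1, -5.3], [0.4, -1.7], [-1.2, -1.7], [-1.2, 0.1]]
[[521.6, 54.4, 157.5], [524.7, 94.6, 157.5], [580.5, -28.0, 152.0], [738.6, -20.1, 114.0]]
```

```bash
python3 - <<'E'
from plant import robot
from h import *
np.set_printoptions(precision=2,suppress=True)
q=np.load("q.npy")
o=[-np.pi/2,0,q[2]-np.pi/2]
robot.reach([520.8,53.8,215],o)
robot.servo_line([520.8,53.8,158.5],v=100)
print(robot.get_t(),robot.get_eef_pos(),robot.get_force())
robot.grasp()
print(robot.get_t(),robot.get_eef_pos(),robot.get_force(),robot.get_grip_width())
c=robot.capture("wrist");cv2.imwrite("pics/w2.png",c["pixels"])
E
```

```text
3.7083 [521.36  53.76 159.29] [-0.31  0.84  0.68]
4.8917 [520.79  53.82 158.48] [ 0.94 -0.21  0.35] 0.1469583531200354
```

View pics/w2.png

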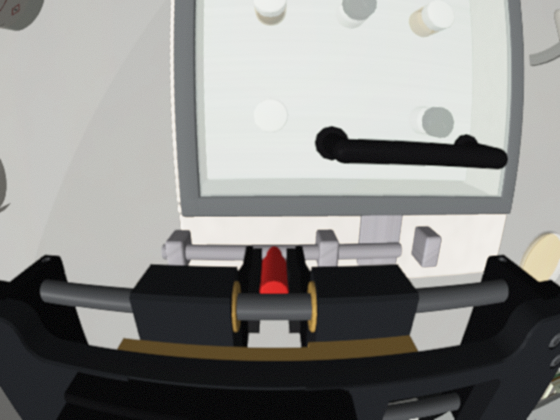

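The knob is held between the fingers at (274,275), and the width reading of 12.8 mm fits it. Next I draw the bolt.

```bash
python3 - <<'E'
from plant import robot
from h import *
np.set_printoptions(precision=2,suppress=True)
q=np.load("q.npy"); d=np.array([-np.sin(q[2]),np.cos(q[2]),0])
p0=np.array([520.8,53.8,158.5]); np.save("p0.npy",p0)
robot.servo_line(p0+34*d,v=50)
print(robot.get_t(),robot.get_eef_pos()-p0,robot.get_force())
for s in range(36,62,2):
    robot.servo_line(p0+s*d,v=25); robot.sleep(.1)
    F=np.array(robot.get_force());e=np.array(robot.get_eef_pos())-p0
    print(s,robot.get_t(),e,F,robot.get_grip_width())
    if F@d<-12: break
c=robot.capture("wrist");cv2.imwrite("pics/w3.png",c["pixels"])
c=robot.capture("top");cv2.imwrite("pics/t3.png",c["pixels"])
E
```

```text
5.775 [ 2.46 34.52 -0.04] [-2.55  2.86  0.83]
36 6.125 [ 2.59 35.84 -0.02] [-2.61 -0.13  1.73] 0.15274950693247652
38 6.475 [ 2.75 37.83 -0.03] [-3.89 -1.    2.25] 0.1515108774496498
40 6.825 [ 2.87 39.65 -0.06] [-4.3  -2.08  3.03] 0.14693866259408048
42 7.175 [ 2.95 39.83 -0.  ] [-5.02 -9.61  4.02] 0.14861612311950065
44 7.525 [ 2.93 40.   -0.08] [ -6.32 -17.48   4.1 ] 0.15404620620939494
```

View pics/w3.png

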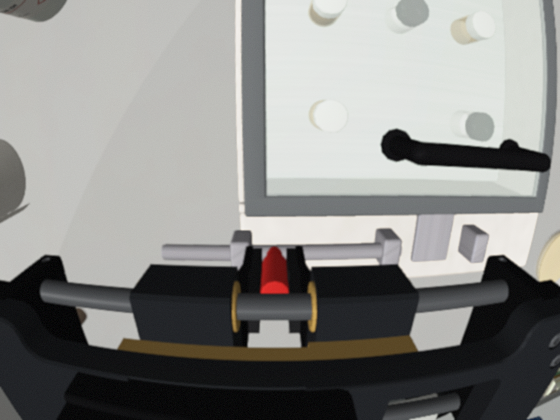

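Bolt stopped after 39.8 mm of motion (starting about 10 mm drawn), with 17 N against the stop. The image shows the tongue uncovered at (433,237). Now I relax, release and check reachability of the cover arc.

```bash
python3 - <<'E'
from plant import robot
from h import *
np.set_printoptions(precision=2,suppress=True)
q=np.load("q.npy"); q[1]-=0.9; np.save("q2.npy",q); d=np.array([-np.sin(q[2]),np.cos(q[2]),0]); p0=np.load("p0.npy")
robot.servo_line(p0+40.5*d,v=25); print(robot.get_force())
robot.open()
robot.servo_line(p0+40.5*d+[0,0,85],v=120)
print(robot.get_t(),robot.get_grip_width(),robot.get_force())
R0=R.from_euler('xyz',[-np.pi/2,0,q[2]])
for k in (0,.3,.5,.7,1):
    for deg in (0,25,50):
        th=np.radians(deg); a=th+np.arctan2(38,157); r=np.hypot(38,157)
        P=inc2w(q,[122-r*np.cos(a),-20,114+r*np.sin(a)])[0]
        o=(R.from_rotvec(d*th*k)*R0).as_euler('xyz')
        print(k,deg,P,o,robot.solve_ik(P,o))
c=robot.capture("wrist");cv2.imwrite("pics/w4.png",c["pixels"]);np.savez("w4.npz",**c)
E
```

```text
[-4.64 -5.34  2.3 ]
10.1333 1.0002049062469125 [-0.09 -0.02  0.52]
0 0 [580.52 -28.93 152.  ] [-1.57  0.   -0.08] [-0.19  0.2   1.73  0.    1.22 -0.11]
0 25 [611.2  -31.27 214.79] [-1.57  0.   -0.08] [-0.18  0.21  1.59  0.    1.34 -0.1 ]
0 50 [665.46 -35.42 258.69] [-1.57  0.   -0.08] [-0.17  0.31  1.39  0.    1.44 -0.1 ]
0.3 0 [580.52 -28.93 152.  ] [-1.57  0.   -0.08] [-0.19  0.2   1.73  0.    1.22 -0.11]
0.3 25 [611.2  -31.27 214.79] [-1.57  0.13 -0.08] [-0.17  0.31  1.48 -0.01  1.49 -0.09]
0.3 50 [665.46 -35.42 258.69] [-1.57  0.26 -0.08] [-0.16  0.52  1.13 -0.02  1.75 -0.09]
0.5 0 [580.52 -28.93 152.  ] [-1.57  0.   -0.08] [-0.19  0.2   1.73  0.    1.22 -0.11]
0.5 25 [611.2  -31.27 214.79] [-1.57  0.22 -0.08] [-0.17  0.38  1.4  -0.02  1.58 -0.09]
0.5 50 [665.46 -35.42 258.69] [-1.57  0.44 -0.08] [-0.16  0.67  0.96 -0.04  1.95 -0.08]
0.7 0 [580.52 -28.93 152.  ] [-1.57  0.   -0.08] [-0.19  0.2   1.73  0.    1.22 -0.11]
0.7 25 [611.2  -31.27 214.79] [-1.57  0.31 -0.08] [-0.17  0.45  1.32 -0.03  1.68 -0.09]
0.7 50 [665.46 -35.42 258.69] [-1.57  0.61 -0.08] [-0.15  0.82  0.77 -0.05  2.15 -0.09]
1 0 [580.52 -28.93 152.  ] [-1.57  0.   -0.08] [-0.19  0.2   1.73  0.    1.22 -0.11]
1 25 [611.2  -31.27 214.79] [-1.57  0.44 -0.08] [-0.16  0.55  1.2  -0.04  1.82 -0.09]
1 50 [665.46 -35.42 258.69] [-1.57  0.87 -0.08] [-0.15  1.08  0.47 -0.08  2.46 -0.11]
```

View pics/w4.png

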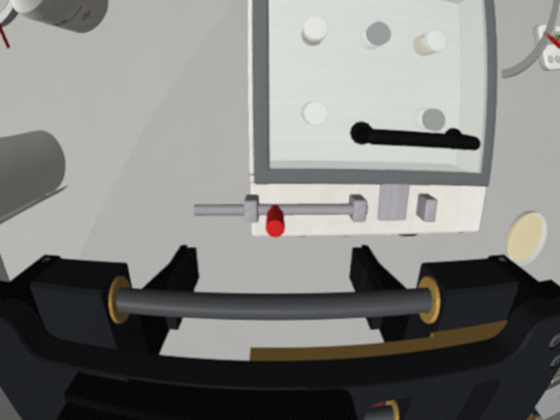

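The knob at (276,222) now sits next to the left guide and the tongue is clear. On to the handle.

```bash
python3 - <<'E'
from plant import robot
from h import *
np.set_printoptions(precision=2,suppress=True)
q=np.load("q2.npy")
o=[-np.pi/2,0,q[2]]
P=inc2w(q,[-35,-20,152])[0]
robot.reach(P+[0,0,60],o)
robot.servo_line(P,v=100)
print(robot.get_t(),robot.get_eef_pos(),P,robot.get_force())
c=robot.capture("wrist");cv2.imwrite("pics/w5.png",c["pixels"])
c=robot.capture("scene");cv2.imwrite("pics/s5.png",c["pixels"])
E
```

```text
12.5083 [580.9  -28.95 152.44] [580.52 -28.93 152.  ] [-0.57  0.49  0.08]
```

View pics/w5.png

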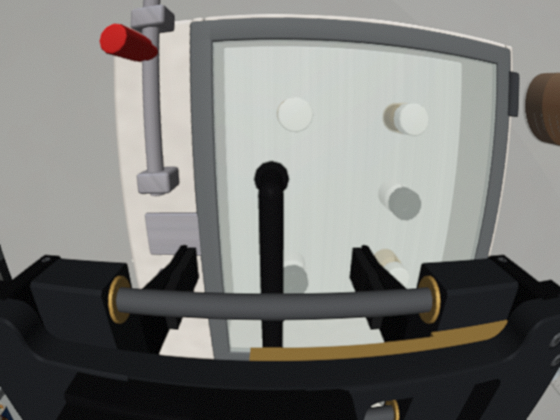

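View pics/s5.png

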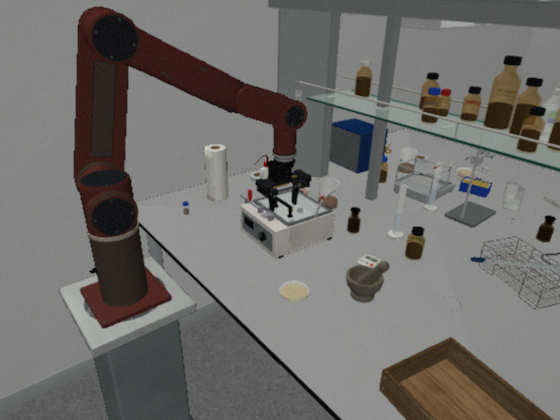

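The bar at column 271 is centred between the jaws and parallel to them, so I grasp it.

```bash
python3 - <<'E'
from plant import robot
import numpy as np
np.set_printoptions(precision=2,suppress=True)
robot.grasp(); robot.sleep(.1)
print(robot.get_t(),robot.get_eef_pos(),robot.get_force(),robot.get_grip_width()*87)
E
```

```text
13.9167 [579.71 -28.85 151.9 ] [-5.51  0.11  2.87] 11.140401755276194
```

```bash
cat > arc.py <<'E'
from plant import robot
from h import *
np.set_printoptions(precision=2,suppress=True)
q=np.load("q2.npy"); q[0]-=1.0
d=np.array([-np.sin(q[2]),np.cos(q[2]),0]); K=.5
R0=R.from_euler('xyz',[-np.pi/2,0,q[2]])
r0=np.hypot(38,157);a0=np.arctan2(38,157)
def pose(deg):
    th=np.radians(deg); a=th+a0
    return inc2w(q,[122-r0*np.cos(a),-20,114+r0*np.sin(a)])[0],(R.from_rotvec(d*th*K)*R0).as_euler('xyz')
def go(deg,v=50):
    P,o=pose(deg); robot.servo_line(P,v=v,rotation=o)
    e=np.array(robot.get_eef_pos()); L=(e-inc2w(q,[122,0,114])[0]); 
    back=-(L@np.array([np.cos(q[2]),np.sin(q[2]),0])); 
    print(deg,round(robot.get_t(),2),e-P,np.array(robot.get_force()),round(robot.get_grip_width()*87,1),"ang %.2f r %.1f"%(np.degrees(np.arctan2(L[2],back)-a0),np.hypot(L[2],back)),flush=True)
E
python3 - <<'E'
from arc import *
for a in (2,5,10,15):
    go(a)
    if np.linalg.norm(robot.get_force())>25: print("stop");break
c=robot.capture("scene");cv2.imwrite("pics/s6.png",c["pixels"])
c=robot.capture("wrist");cv2.imwrite("pics/w6.png",c["pixels"])
E
```

```text
2 14.18 [ 0.    0.08 -0.52] [ 0.61  0.71 -3.5 ] 11.1 ang 1.82 r 161.4
5 14.49 [-0.09  0.09 -0.65] [ 0.77  0.25 -3.95] 10.9 ang 4.77 r 161.4
10 14.93 [-0.19  0.1  -0.51] [ 0.01  0.62 -4.46] 11.1 ang 9.81 r 161.5
15 15.36 [-0.33  0.13 -0.46] [-0.23  1.71 -2.88] 11.0 ang 14.80 r 161.6
```

View pics/w6.png

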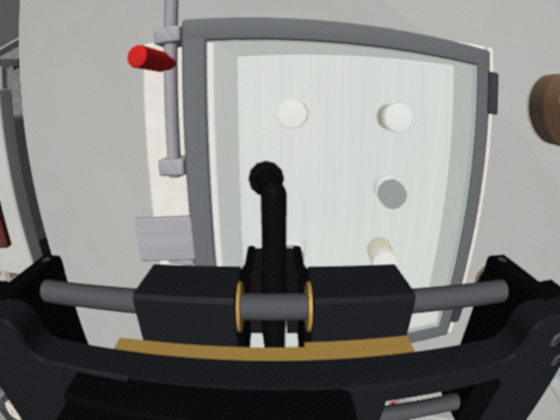

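The cover is following, with the bar held at (272,260) and low forces. I continue to 50°.

```bash
python3 - <<'E'
from arc import *
for a in (20,25,30,35,40,45,48,50):
    go(a,50 if a<46 else 25)
    if np.linalg.norm(robot.get_force())>25: print("stop");break
robot.sleep(.4)
print(robot.get_eef_pos(),robot.get_force())
for n in("scene","top","wrist"):
    c=robot.capture(n);cv2.imwrite(f"pics/{n}7.png",c["pixels"]);np.savez(f"{n}7.npz",**c)
a=cv2.imread("pics/scene7.png")[150:270,225:365]
cv2.imwrite("pics/scene7c.png",cv2.resize(a,None,fx=5,fy=5,interpolation=cv2.INTER_CUBIC))
E
```

```text
20 15.89 [-0.3   0.17 -0.14] [-2.31  1.22 -1.94] 11.0 ang 19.90 r 161.7
25 16.32 [-0.43  0.19 -0.08] [-4.26  2.47 -0.88] 11.2 ang 24.88 r 161.8
30 16.76 [-0.32  0.24  0.3 ] [-6.27  2.64  0.76] 11.1 ang 29.99 r 162.0
35 17.19 [-0.24  0.28  0.63] [-6.16  3.5   1.36] 11.4 ang 35.08 r 162.2
40 17.62 [-0.12  0.34  0.94] [-6.11  2.7   1.95] 11.0 ang 40.15 r 162.4
45 18.06 [0.01 0.4  1.24] [-5.74  3.28  3.88] 10.9 ang 45.22 r 162.6
48 18.55 [-0.1   0.44  1.27] [-5.29  4.13  2.75] 10.9 ang 48.17 r 162.7
50 18.93 [-0.1   0.47  1.34] [-4.63  4.92  4.34] 10.9 ang 50.17 r 162.8
[664.32 -34.97 260.03] [-5.84  2.67  3.01]
```

View pics/scene7c.png

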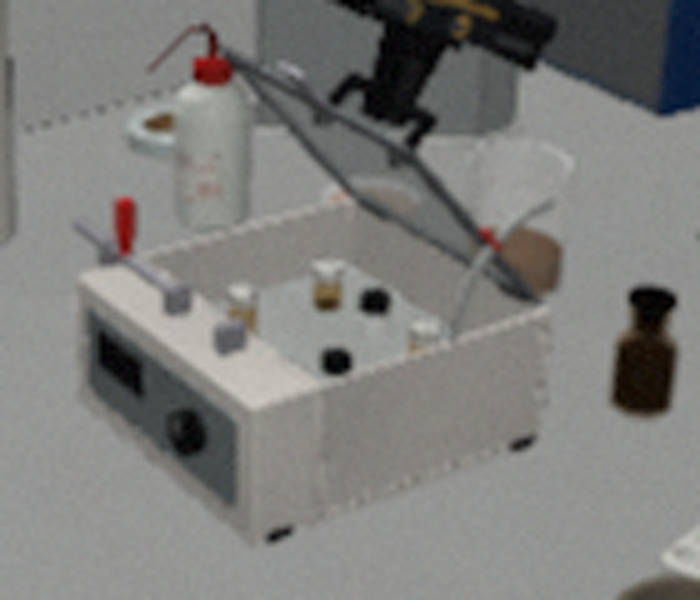

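View pics/wrist7.png

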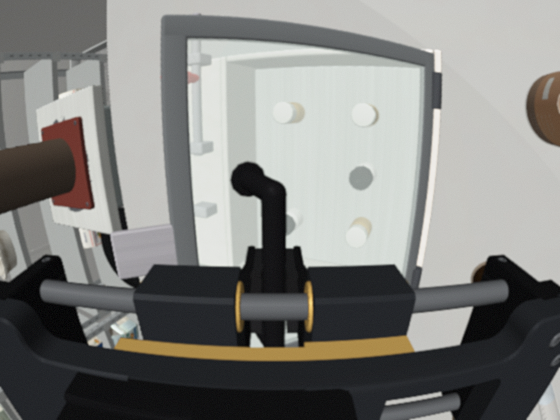

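View pics/top7.png

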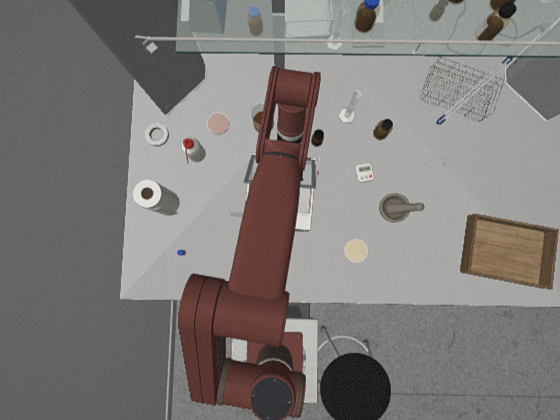

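```bash
python3 - <<'E'
from h import *
q=np.load("q2.npy"); q[0]-=1
sc=np.load("scene7.npz")
o=np.array([225,170]);f=8
a=cv2.imread("pics/scene7.png")[o[1]-15:o[1]+55,265-o[0]+225:340+5]
o=np.array([265,155])
big=cv2.resize(a,None,fx=f,fy=f,interpolation=cv2.INTER_CUBIC)
# refine q in this image w/ static corners
for deg,col in((47,(255,0,0)),(50,(0,255,0)),(53,(0,0,255))):
    th=np.radians(deg)
    def cp(s,n,y): return (122-s*np.cos(th)+n*np.sin(th),y,114+s*np.sin(th)+n*np.cos(th))
    L=proj(sc,inc2w(q,[cp(0,3,-120),cp(190,3,-120),cp(190,3,120),cp(0,3,120)]))
    pts=((L-o+.5)*f).astype(int); print(deg,L.round(1).tolist())
    cv2.polylines(big,[pts],False,col,1)
cv2.imwrite("pics/ov.png",big);print(big.shape)
E
```

```text
47 [[334.2, 210.9], [307.7, 183.5], [268.2, 161.2], [294.9, 187.5]]
50 [[334.2, 210.9], [309.6, 181.2], [269.9, 159.1], [294.9, 187.5]]
53 [[334.2, 210.9], [311.6, 179.0], [271.7, 157.2], [295.0, 187.5]]
(560, 640, 3)
```

View pics/ov.png

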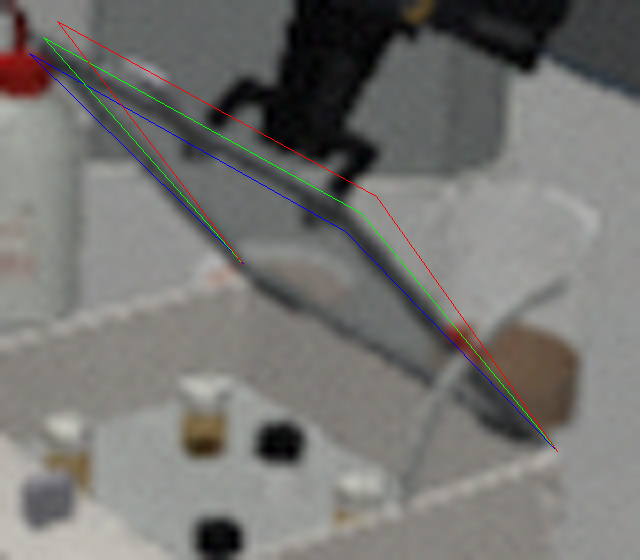

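The overlay puts the cover edges on the 50° line, to within about 1°, with the edge at the red mark, and kinematics gives 50.2°. The knob is still at the left guide and the bystanders haven't moved. I do one steadiness check and hand in.

```bash
python3 - <<'E'
from plant import robot
import numpy as np
np.set_printoptions(precision=2,suppress=True)
robot.sleep(1)
print(robot.get_t(),robot.get_eef_pos(),robot.get_force(),robot.get_grip_width()*87)
print(robot.close_job())
E
```

```text
20.475 [664.31 -34.95 260.02] [-4.71  4.05  3.88] 10.730764708743042
the job is handed in; nothing more can be done
None
```

I drew the bolt to its left stop, then raised the cover by its bar handle to about 50° and handed the job in with the gripper still holding it. The whole job took 20.5 s, and no verdict was reported.

- **Bolt:** It moved 39.8 mm before stopping against about 17 N. By camera it started about 10 mm drawn, not at 0, so total travel is close to the 50 mm given. Later pictures show the knob beside the left guide and the tongue clear.
- **Cover angle:** The gripper's position gives 50.2°. The camera overlay agrees to about 1°, reading slightly low at about 49.5°, with the cover's edge at the red mark.
- **Steadiness:** In a last 1 s wait the gripper stayed within about 0.02 mm, with about 7 N on the wrist.
- **Grip on the bar:** The gripper's path radius grew by about 1.3 mm during the lift, so the bar probably shifted slightly between the pads. It was still held at handover, with the jaws 10.7 mm apart on the 12 mm bar.
- **Other items on the bench:** By eye, the pictures from before and after show the roll, mortar, dish, vial and timer unmoved.

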